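Push a broken dowel stub out of a mounting tube

ROBOT

A 7-joint arm with a two-finger parallel gripper is mounted at the origin on the work surface. World frame = base frame: x ahead of the robot, y to its left, z up, the work surface at z = 0. Lengths are in mm, angles in rad, forces in N, time in s.
With the tool pointing down it reaches from about 400 to 900 mm from the base axis. Payload 5.6 kg.
Tool frame: the origin (TCP) lies midway between the tips of the shut fingers; the grasp point (between the pads) lies 19 mm behind it; x points along the fingers, y is the direction in which the jaws open and shut, and the axes are right-handed (so a half turn about x gives the same grasp; the last joint's range is limited). The gripper opens to 92 mm and grips with 3 to 60 N. Pads are 20 mm wide; open, the fingers measure 128 mm over their backs; the gripper's body (75 mm by 189 mm) begins 69 mm behind the grasp point.
Start: joints at [-1.388, 0.468, -0.012, 1.603, 0.006, 1.071, -0.056], TCP at [145.568, 633.497, 214.592] pointing down, gripper open.
Joint ranges: [-2.53, 2.53], [-0.31, 2.02], [-1.57, 1.55], [0.28, 2.44], [-1.29, 4.43], [0.15, 1.84], [-2.92, 2.92]. Speed limits (rad/s): [2.57, 2.57, 3.14, 3.14, 3.14, 3.14, 3.14].

INTERFACE

Orientations are given as a rotation vector (axis times angle).
In Python, from cell import robot, grip, kin, viewer gives the robot as it stands. Calls block until the motion is done:
- robot.movep(position, orientation): joint-space move of the TCP to a pose.
- robot.servo_line(position, feed=150, rotation=None): straight line of the TCP; rotation=None keeps the orientation; feed is the mean speed in mm/s.
- robot.goto_joints(angles): joint-space move.
- grip(opening, newtons=None): opening from 0.0 (shut) to 1.0 (fully open); newtons is the grip in N (None keeps the last); returns when the fingers have stopped.
- robot.hold(seconds).
- kin.ik(position, orientation): joint angles nearest the present ones, or None.
- robot.observe(): the state.
- viewer.read_camera(name): name is "scene" or "side" or "wrist"; returns the picture (420x560x3 uint8, red, green, blue); there is no depth.
- viewer.camera_info(name): a dict with "camera_matrix" (3x3 intrinsics, pixels), "R" (3x3) and "t" (3): a world point X has camera coordinates R X + t. Camera axes: x right, y down, z forward; pixel columns grow to the right and rows downward; lengths in mm; the calibration is good to about 2 mm. A picture is of the moment at which its call begins: read the wrist's pose just before it. camera_info takes no time and is no camera call; for the wrist camera it gives the pose at the moment of the call.
A pose or a line that the arm cannot do raises robot.IKError and nothing moves.
- robot.job_done(): hands the job in, once; it reports no verdict.
Trained networks look in the newest picture that a camera, given by its name, has taken for a name from the list of things; names that differ only in an ending like _2 or _b are one class to them, and where a whole thing is asked for, a point or a joint stands for the part that bears it (a point fixed in the world has none). Each returns a list of dicts, best first, with "confidence" (0 to 1); they miss things now and then, are a little off and sometimes report something else, mostly with a low value. They report only what shows in the picture. A call takes as long as a camera call. They do not tell look-alikes from the thing itself.
- viewer.silhouettes(name, camera): "mask" (420x560 bool, what is visible of it).
- viewer.pinpoint(name, camera): "at" ([x, y, z] in mm, in the coordinates of the camera as it stood for that picture, good to about 4 mm: a listed point, or the origin of a listed thing).
The state is a dict: "t": time; "joints": joint angles; "joint_velocities": joint speeds; "joint_torque": joint torques, N m; "tcp_pos": TCP position; "tcp_rot": TCP orientation; "contact_force": force on the tool from outside, world axes, zero at the start; "wrist_torque": the same for the moment, N m; "grip_width": opening from 0.0 (shut) to 1.0 (fully open).
Only numpy, scipy, OpenCV 4.12 (cv2) and the standard library are available. Lean on these libraries where they do the work, as an engineer would, in place of code of your own. Each camera call takes 0.05 s, during which the arm holds its last target.

TASK

A broken dowel stub is stuck in the steel tube of the wooden mounting stand. Take the push rod from its rest, feel its tip into the funnel mouth and slowly push the stub right out of the far end onto the trough, never bearing on the tube, stub or stand with more than 20 N and not touching them with the hand. Then draw the rod out and lay it back in both notches of its rest, pointing as it was, and leave everything else where it is.

Things in the scene. Friction and masses are not known exactly. Their poses are not given: they have to be found in the camera images.
- stand: Fixed wooden stand with a level steel tube. Foot 200 x 120 x 18 mm. Origin on the table below mid tube; x = push direction, from funnel mouth to far end and trough; y across, z up. Tube axis parallel to x, 100 mm above the table, but UNMEASURED sideways: anywhere from y = -14 to +14 mm, different each time, to be found by feel. It does not shift when pressed with under 20 N.
- mouth (a point): Nominal centre of the tube's funnel mouth, 41 mm before the stand's origin, 100 mm above the table, axes as the stand's. The real tube axis passes up to 14 mm to either side (along y). From here along x: a funnel narrows from 41 to 16 mm bore (48 to 23 mm outside) in 16 mm, then plain 16 mm bore to the far end, 72 mm in.
- tube_end (a point): Nominal centre of the tube's far end: stand x = 31 mm, 100 mm above the table, same side offset as the mouth. Beyond it a level trough (59 mm wide, rims 108 mm above the table) runs to an end board at stand x = 117 mm. Around the tube, wooden cheeks (stand x = -17 to 27 mm, 84 mm wide) rise to 118 mm above the table, a steel strap to 121 mm.
- slug (a joint): How far (m) the stuck stub (wooden dowel, 15 mm thick, 25 mm long) has moved along stand x. At 0 its near face is 26 mm inside the mouth plane; it starts at 0 to 0.015. At 0.046 its near face is level with the tube's far end: wholly out from there; it can go on to 0.100. It resists with about 7 N plus 0.45 N per mm/s, stays where left and slides only along the bore line.
- rod: Loose push rod, about 0.15 to 0.23 kg, 200 mm long, level on its rest, axis 60 mm above the table. Origin on its axis at the place to grip; x towards the tip. Dark wooden handle 22 x 22 mm square, x = -60 to 40 mm; brass ferrule 21 mm thick to 48 mm; round steel shaft 13 mm thick to 130 mm; then a cone to a flat tip 7 mm across at 140 mm.
- rod_tip (a point): Centre of the rod's flat tip, 140 mm from the rod's origin along its x.
- rest: Fixed wooden rest, foot 170 x 62 x 12 mm. Origin on the table below the lying rod's origin (rod at 0, 0, 60 mm); x the way the tip points. Two notched posts, each 12 mm along x, 54 mm wide: x = -50 mm for the handle (notch 34 mm wide, floor 49, rims 63 mm above the table) and x = 81 mm for the shaft (notch 26 mm wide, floor 53.5, rims 67.5 mm above the table).
- offcut: bystander: round wooden dowel offcut, 24 mm thick, 110 mm long, lying; origin at the middle of its underside, x along it
- paint: bystander: black paint bottle, 44 mm wide, 100 mm tall; origin under its centre
- jar: bystander: amber glass jar, 64 mm wide, 75 mm tall; origin under its centre
- brush: bystander: paint brush lying flat, 200 mm long; origin near its middle, x along it
- bowl: bystander: white bowl, 100 mm wide, 45 mm tall; origin under its centre
- mallet: bystander: hammer lying flat; origin near its middle, x along it from handle to head
- mug: bystander: brown mug, 76 mm wide, 90 mm tall; origin under its centre
Not all that is in view belongs to the job. What is shaped like the rest but green or purple is not meant.

How it is judged:
By the outcome, as a careful person would: the job done as asked, in the order asked, and still so for the second after the job is handed in, with the robot touching nothing.
It also fails if it takes over 72 s, if anything falls off the work surface, if the arm or the gripper's body presses on something with over 40 N, if the wrist force passes 120 N, or if a joint passes its speed limit or range.

## Working session

There is one attempt and no reset: what is moved stays moved. The work goes in short steps, each a Python script; the robot and the scene stay as the last script left them, time stands still between calls to the robot, and variables do not carry over. Pictures are saved under pics/ and viewed, and the job is handed in when it is done.

```bash
ls; mkdir -p pics; python3 - <<'E'
from cell import robot, grip, kin, viewer
import cv2, numpy as np
s=robot.observe(); print({k:np.round(v,3) for k,v in s.items()})
for n in ("scene","side","wrist"):
    im=viewer.read_camera(n); cv2.imwrite(f"pics/a_{n}.png",im[:,:,::-1])
    ci=viewer.camera_info(n)
    R=np.array(ci["R"]);t=np.array(ci["t"])
    print(n,np.round(-R.T@t),np.round(R[2],2))
    for o in ("stand","mouth","tube_end","rod","rod_tip","rest"):
        for d in viewer.pinpoint(o,n)[:3]:
            print(o,round(d["confidence"],2),np.round(R.T@(np.array(d["at"])-t),1))
print(robot.observe()["t"])
E
```

```text
pics
{'t': np.float64(0.0), 'joints': array([-1.388,  0.468, -0.012,  1.604,  0.006,  1.071, -0.056]), 'joint_velocities': array([ 0.001,  0.001,  0.   , -0.001,  0.   , -0.001, -0.001]), 'joint_torque': array([ 1.0000e-03, -5.2056e+01, -1.2000e-02, -2.4375e+01, -5.7000e-02,
        1.7000e-02,  0.0000e+00]), 'tcp_pos': array([145.455, 632.91 , 213.659]), 'tcp_rot': array([ 0.176,  1.564, -0.179]), 'contact_force': array([ 0.108,  0.31 , -0.996]), 'wrist_torque': array([ 0.029,  0.026, -0.007]), 'grip_width': np.float64(1.0)}
scene [1430.   88.  953.] [-0.7 -0.1 -0.7]
stand 0.68 [597.5 143.4  -1.7]
mouth 0.9 [608.5 105.2  96.4]
tube_end 0.78 [596.3 173.4 102. ]
tube_end 0.43 [ 4.936e+02  7.500e+00 -3.000e-01]
rod 0.94 [ 461.8 -212.1   60.2]
rod_tip 0.59 [504.  -74.4  62.7]
rest 0.66 [786.5  64.5   2.1]
rest 0.63 [ 295.1 -328.6   -4.6]
rest 0.6 [ 460.3 -204.1   -1.3]
side [ 294. -879. 1036.] [ 0.19  0.66 -0.73]
stand 0.67 [597.1 136.2  -1.7]
mouth 0.31 [ 756.5 -132.5    1.6]
tube_end 0.57 [594.1 171.6  99.3]
rod 0.74 [ 457.9 -212.2   58.6]
rod_tip 0.96 [500.1 -77.9  60.1]
rest 0.89 [ 458.8 -209.2   -1.3]
rest 0.82 [ 291.6 -329.3    3.4]
rest 0.71 [787.9  64.9  -2.3]
wrist [ 67. 651. 384.] [ 0.27 -0.06 -0.96]
1.05
```

View pics/a_scene.png

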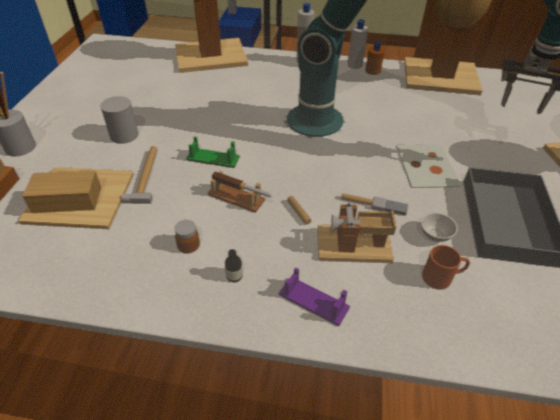

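View pics/a_side.png

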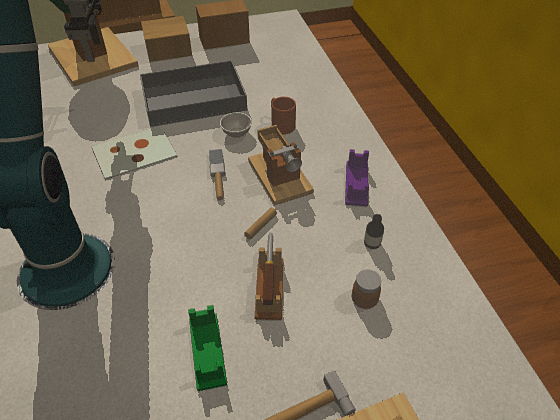

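Candidates for the rest: brown at scene px (237,190), green at (213,155), and purple at (315,298). Only the brown one carries the rod and isn't an excluded colour. I'll confirm it in a crop and go look from the wrist.

```bash
cat > h.py <<'E'
from cell import robot, grip, kin, viewer
import cv2, numpy as np
from scipy.spatial.transform import Rotation as Ro
def down(psi):  # jaw axis yaw psi
    c,s=np.cos(psi),np.sin(psi)
    return Ro.from_matrix(np.array([[0,0,-1],[c,s,0],[s,-c,0]]).T).as_rotvec()
def cam(n):
    ci=viewer.camera_info(n); return np.array(ci["camera_matrix"]),np.array(ci["R"]),np.array(ci["t"])
def ray(K,R,t,uv,z):
    d=R.T@np.linalg.solve(K,[uv[0],uv[1],1]); o=-R.T@t
    return o+d*(z-o[2])/d[2]
def proj(K,R,t,X):
    p=K@(R@np.asarray(X,float)+t); return p[:2]/p[2]
E
python3 - <<'E'
from h import *
s=robot.observe()
M=Ro.from_rotvec(s["tcp_rot"]).as_matrix(); print(np.round(M,2))
K,R,t=cam("wrist"); print(K, "cam in tool",np.round(M.T@(-R.T@t-s["tcp_pos"])),"fwd",np.round(M.T@R[2],2),"right",np.round(M.T@R[0],2))
im=cv2.imread("pics/a_scene.png")
cv2.imwrite("pics/crop1.png",cv2.resize(im[130:250,180:340],None,fx=4,fy=4,interpolation=cv2.INTER_CUBIC))
for psi in np.radians([-17,163,10,190,-80,100]):
  for p in ([460,-210,41],[600,0,300]): print(np.degrees(psi),p,kin.ik(p,down(psi)))
E
```

```text
[[ 0.    0.22  0.97]
 [ 0.    0.97 -0.22]
 [-1.    0.    0.  ]]
[[314.25071564   0.         281.58893967]
 [  0.         314.25071564 209.31072619]
 [  0.           0.           1.        ]] cam in tool [-169.   -1.  -80.] fwd [ 0.96 -0.    0.28] right [-0.  1.  0.]
-17.0 [460, -210, 41] [-0.13502772  0.55773769  0.6222579   2.10146871 -0.54046748  0.64294989
  0.56272078]
-17.0 [600, 0, 300] [-0.62589442  0.35785842  0.74653688  1.67008349 -0.25660373  1.21462162
 -0.11734373]
163.0 [460, -210, 41] [-0.55610259  1.02600127  1.33565483  2.12188589 -1.18562616  1.11395622
 -2.02908542]
163.0 [600, 0, 300] [-0.36796975  0.31459566  0.39861298  1.65416976 -0.12927495  1.19891176
  2.90504834]
10.0 [460, -210, 41] [-0.08662288  0.54167312  0.55861947  2.09864595 -0.48382582  0.62789582
  0.98168133]
10.0 [600, 0, 300] [-0.60140906  0.35132478  0.711851    1.66867559 -0.24245684  1.21207718
  0.34057638]
190.0 [460, -210, 41] [ 1.1444076   0.78161121 -1.02359031  2.02220547  0.89854849  0.87703774
  2.92227869]
190.0 [600, 0, 300] [-0.95102587  0.61990914  1.35633479  1.68602006 -0.62048381  1.3526729
 -2.45533533]
-80.0 [460, -210, 41] [-0.18894155  0.57940712  0.69467873  2.10451674 -0.6054149   0.66349009
 -0.47712127]
-80.0 [600, 0, 300] [-0.73604012  0.39773455  0.91070407  1.6760928  -0.33047957  1.23121791
 -1.14754839]
100.0 [460, -210, 41] [-0.08782499  0.54203759  0.5601863   2.09871699 -0.48521555  0.62823545
  2.5537619 ]
100.0 [600, 0, 300] [-0.53981019  0.33761311  0.62657297  1.66502859 -0.20936237  1.20691334
  1.8802319 ]
```

View pics/crop1.png

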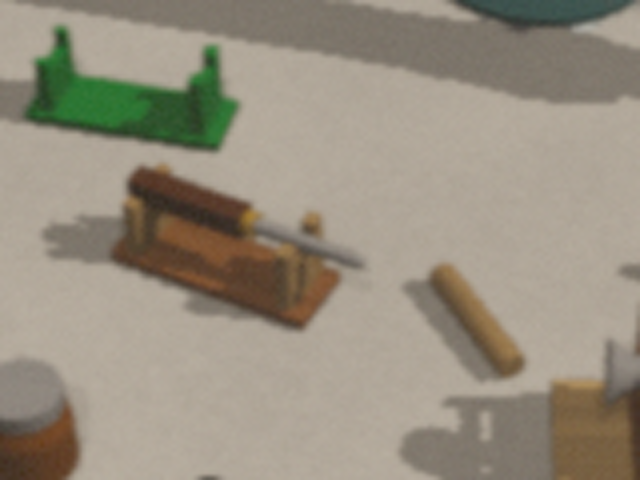

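The crop confirms it: the brown rest at crop (225,250) carries the dark-handled rod, with the steel tip pointing to (365,265), towards the stand. Next, wrist views over the stand and then the rod.

```bash
python3 - <<'E'
from h import *
def look(tag,names):
    K,R,t=cam("wrist"); im=viewer.read_camera("wrist"); cv2.imwrite(f"pics/{tag}.png",im[:,:,::-1])
    np.savez(f"{tag}.npz",K=K,R=R,t=t)
    for o in names:
        for d in viewer.pinpoint(o,"wrist")[:2]:
            print(o,round(d["confidence"],2),np.round(R.T@(np.array(d["at"])-t),1))
robot.movep([600,160,260],down(np.radians(10))); print(robot.observe()["t"])
look("w_stand",("stand","mouth","tube_end"))
robot.movep([472,-172,220],down(np.radians(-17))); print(robot.observe()["t"])
look("w_rod",("rod","rod_tip","rest"))
print(robot.observe()["t"])
E
```

```text
3.3917
stand 0.93 [601.2 139.6  -3.9]
mouth 0.75 [606.1 100.2  95.2]
tube_end 0.84 [592.8 172.3  98.6]
tube_end 0.5 [595.5 139.5  -2.5]
4.9333
rod 0.62 [ 463.  -209.9   59.7]
rod_tip 0.62 [499.3 -77.   62.3]
rest 0.94 [ 457.  -205.2   -0.7]
rest 0.66 [ 291.2 -330.3    4.2]
5.1333
```

View pics/w_stand.png

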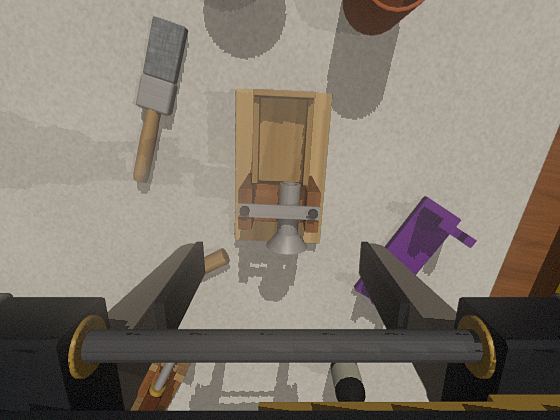

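View pics/w_rod.png

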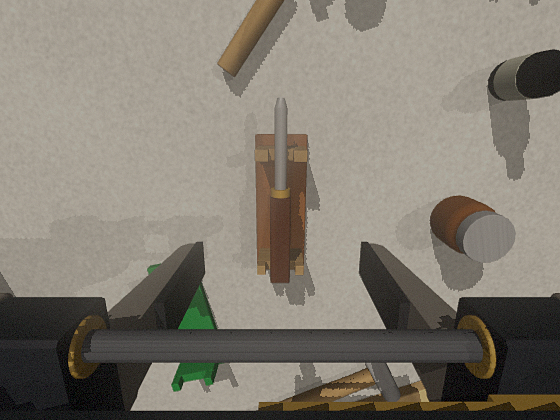

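The stand view shows the foot from (235,90) to (325,240) and the steel tube axis at column ~288. The tube sits right of the foot's centre line (~280). The rod view shows the tip at (281,98) and the handle end at (280,282). I'll enlarge both for measurement.

```bash
python3 - <<'E'
import cv2
a=cv2.imread("pics/w_stand.png")[80:260,225:340]; b=cv2.imread("pics/w_rod.png")[90:290,245:320]
cv2.imwrite("pics/w_stand4.png",cv2.resize(a,None,fx=3.3,fy=3.3,interpolation=cv2.INTER_CUBIC))
cv2.imwrite("pics/w_rod3.png",cv2.resize(b,None,fx=3,fy=3,interpolation=cv2.INTER_CUBIC))
E
```

```text
(no output)
```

View pics/w_stand4.png

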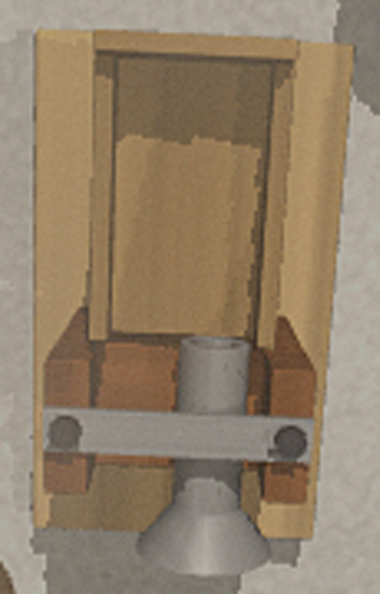

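View pics/w_rod3.png

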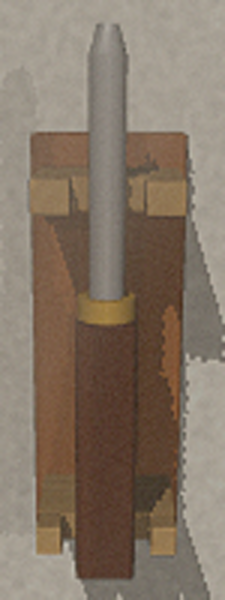

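```bash
python3 - <<'E'
from h import *
d=np.load("w_stand.npz"); C=d["K"],d["R"],d["t"]
P=lambda x,y,z,s=3.3,o=(225,80):ray(*C,(x/s+o[0],y/s+o[1]),z)
fl,fr,nl,nr=P(36,30,18),P(353,44,18),P(34,527,18),P(312,540,18)
print("foot",np.round([fl,fr,nl,nr],1))
print("len",np.linalg.norm(fl-nl),np.linalg.norm(fr-nr),"wid",np.linalg.norm(fl-fr),np.linalg.norm(nl-nr))
ax=(fl+fr-nl-nr)/2; yaw=np.arctan2(ax[1],ax[0]); print("center",np.mean([fl,fr,nl,nr],0),"yaw",np.degrees(yaw),[np.degrees(np.arctan2(*(v)[1::-1])) for v in (fl-nl,fr-nr)], np.degrees(np.arctan2(*(fr-fl)[1::-1]))+90)
m=P(204,549,100); e=P(215.5,343,100); print("mouth",m,"end",e,np.linalg.norm(m-e),np.degrees(np.arctan2(e[1]-m[1],e[0]-m[0])))
c=np.mean([fl,fr,nl,nr],0); n=np.array([-np.sin(yaw),np.cos(yaw),0]);u=np.array([np.cos(yaw),np.sin(yaw),0])
print("lat off m,e",(m-c)@n,(e-c)@n,"x",(m-c)@u,(e-c)@u)
print("mouth dia",np.linalg.norm(P(137,545,100)-P(271,552,100)),"tube w",np.linalg.norm(P(183,345,100)-P(248,345,100)))
# strap ends / cheek
print("bolts",[( (P(x,y,122)-c)@n,(P(x,y,122)-c)@u) for x,y in((66,432),(290,441))])
d=np.load("w_rod.npz"); C=d["K"],d["R"],d["t"]
Q=lambda x,y,z:P(x,y,z,3,(245,90))
tip,hb,hf=Q(107,25,60),Q(105,577,71),Q(106,322,71)
print("rod",tip,hb,hf,"L",np.linalg.norm((tip-hb)[:2]),"hl",np.linalg.norm(hf-hb))
for a,b in((tip,hb),(hf,hb)): print(np.degrees(np.arctan2(a[1]-b[1],a[0]-b[0])))
u=(tip-hb)[:2];u/=np.linalg.norm(u);print("origin",tip[:2]-140*u,hb[:2]+60*u)
E
```

```text
foot [[523.4 262.6  18. ]
 [640.4 278.5  18. ]
 [549.4  66.2  18. ]
 [666.9  81.2  18. ]]
len 198.11828345976005 199.12830321952555 wid 118.13299180544152 118.46961573981746
center [595.02246139 172.12886356  18.        ] yaw 97.58847278606945 [np.float64(97.54005420426766), np.float64(97.63664577879563)] 97.73215251650659
mouth [614.80078858 102.88130842 100.        ] end [605.53671281 174.11599769 100.        ] 71.83456030556476 97.40973278739757
lat off m,e -10.460489032350125 -10.684583869647291 x -71.25295985069127 0.5812509112967732
mouth dia 45.95072582567459 tube w 21.008481472329628
bolts [(np.float64(34.82789609822413), np.float64(-24.919868671831725)), (np.float64(-34.52528297780794), np.float64(-24.76986436359443))]
rod [499.5936891  -77.32278769  60.        ] [ 441.49392579 -265.96377346   71.        ] [ 470.71257336 -171.23413335   71.        ] L 197.3854199452798 hl 99.1334155632909
72.8816282568442
72.85801359344266
origin [ 458.38513953 -211.12060323] [ 459.15473275 -208.62185251]
```

```bash
python3 - <<'E'
from h import *
o=np.array([458.8,-209.9]); rv=down(np.radians(72.87-90))
def st(tag):
    s=robot.observe(); print(tag,round(s["t"],2),np.round(s["tcp_pos"],1),np.round(s["contact_force"],2),np.round(s["wrist_torque"],2),round(s["grip_width"],3))
grip(0.6,50)
robot.servo_line([*o,130],200,rv); st("above")
robot.servo_line([*o,41.5],80); st("at")
grip(0.0,55); robot.hold(0.2); st("gripped")
robot.servo_line([*o,60],60);robot.hold(0.2); st("up")
robot.servo_line([*o,121],100); robot.hold(.2);st("up")
K,R,t=cam("wrist"); im=viewer.read_camera("wrist"); cv2.imwrite("pics/lift.png",im[:,:,::-1]); np.savez("lift.npz",K=K,R=R,t=t)
for d in viewer.pinpoint("rod_tip","wrist")[:2]: print(round(d["confidence"],2),np.round(R.T@(np.array(d["at"])-t),1))
E
```

```text
above 6.47 [ 459.2 -210.1  130.5] [0.63 0.04 0.74] [-0.02  0.08  0.04] 0.6
at 7.72 [ 459.1 -210.1   41.9] [ 0.77 -0.48 -0.44] [-0.09  0.07  0.02] 0.599
gripped 8.53 [ 458.9 -209.9   41.6] [-0.41  0.08  1.76] [-0.05  0.11 -0.02] 0.236
up 9.18 [ 458.6 -209.8   59.8] [ 1.04 -0.45 -1.08] [-0.15  0.08  0.  ] 0.231
up 10.14 [ 458.4 -209.8  120.4] [ 1.35 -0.62 -2.81] [-0.06  0.11 -0.  ] 0.234
```

View pics/lift.png

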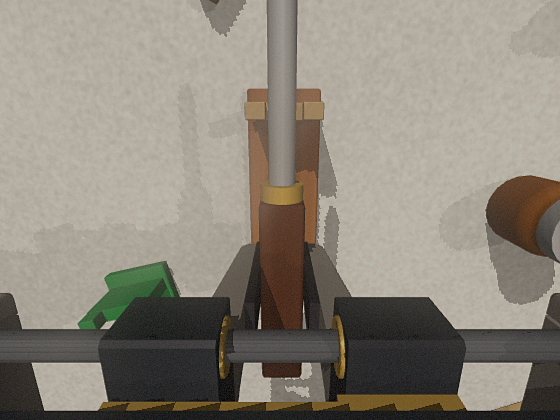

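The rod is gripped square, with its shaft running up from (282,200). Before carrying it over, I'll check the bystanders near the approach path.

```bash
python3 - <<'E'
from h import *
for n in ("scene","side"):
    viewer.read_camera(n);K,R,t=cam(n)
    for o in ("paint","offcut","jar","rod_tip"):
        for d in viewer.pinpoint(o,n)[:1]: print(n,o,round(d["confidence"],2),np.round(R.T@(np.array(d["at"])-t),1))
yaw=np.radians(97.6);u=np.array([np.cos(yaw),np.sin(yaw)]);M=np.array([614.8,102.9])
rv=down(yaw-np.pi/2)
p=M-170*u; print(p)
robot.servo_line([458.8,-209.9,155],150)
robot.movep([*p,155],rv)
s=robot.observe(); print(s["t"],s["tcp_pos"],s["joints"])
for q in (p,M-100*u): print(kin.ik([*q,81],rv))
K,R,t=cam("side"); im=viewer.read_camera("side"); cv2.imwrite("pics/side2.png",cv2.resize(im[120:300,200:420,::-1],None,fx=3,fy=3,interpolation=cv2.INTER_CUBIC))
for d in viewer.pinpoint("rod_tip","side")[:1]: print("tip",np.round(R.T@(np.array(d["at"])-t),1),"expect",p+140*u)
E
```

```text
scene paint 0.57 [ 750.4 -130.7    3.2]
scene offcut 0.55 [496.2   8.5   1.4]
scene jar 0.66 [ 672.2 -277.3   -2.9]
scene rod_tip 0.83 [502.1 -80.1 138.7]
side paint 0.84 [ 755.2 -130.4   -3.5]
side jar 0.89 [ 6.719e+02 -2.775e+02  5.000e-01]
[637.28358634 -65.60664184]
12.0333 [635.74275788 -67.93794676 154.43810765] [-0.39247603  0.57024356  0.62373998  1.71282501 -0.38560235  0.98622069
  0.50243034]
[-0.35625001  0.66174575  0.5706244   1.75116502 -0.45216605  0.86285137
  0.55106491]
[-0.46955946  0.64229031  0.56726073  1.78399451 -0.4445531   0.84571944
  0.44081406]
```

View pics/side2.png

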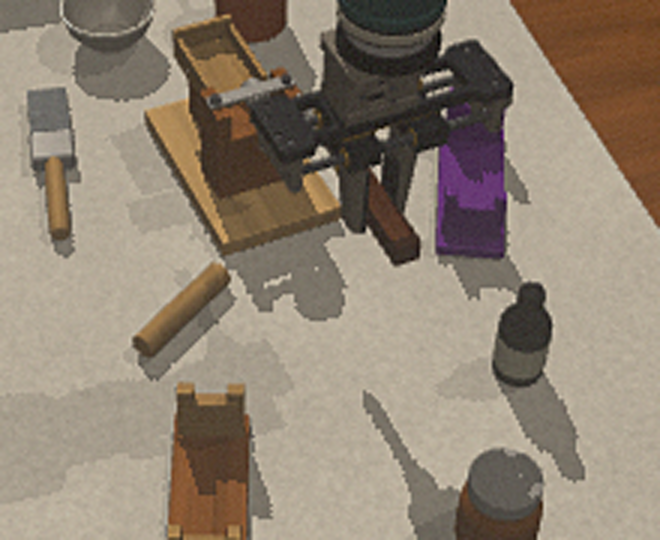

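The rod is held clear, pointing towards the mouth, with the paint bottle well off to the side. I'll descend and look at the tip against the funnel.

```bash
cat >> h.py <<'E'
yaw=np.radians(97.6);u=np.array([np.cos(yaw),np.sin(yaw)]);nn=np.array([-u[1],u[0]]);M=np.array([614.8,102.9])
rv=down(yaw-np.pi/2)
def obs():
    s=robot.observe(); p=s["tcp_pos"]; f=s["contact_force"]
    sx=(p[:2]-M)@u+140; ly=(p[:2]-M)@nn
    return s,sx,ly,p[2],f[:2]@u,f[:2]@nn,f[2]
def st(tag):
    s,*v=obs(); print(tag,round(s["t"],2),"s,lat,z",np.round(v[:3],2),"F u,n,z",np.round(v[3:],2),"T",np.round(s["wrist_torque"],2),round(s["grip_width"],3))
E
python3 - <<'E'
from h import *
robot.servo_line([*(M-170*u),81],120,rv); robot.hold(0.2); st("pre")
K,R,t=cam("wrist"); im=viewer.read_camera("wrist"); cv2.imwrite("pics/pre.png",im[:,:,::-1]); np.savez("pre.npz",K=K,R=R,t=t)
cv2.imwrite("pics/pre_s.png",cv2.resize(viewer.read_camera("scene")[180:280,300:420,::-1],None,fx=5,fy=5,interpolation=cv2.INTER_CUBIC))
E
```

```text
pre 13.1 s,lat,z [-30.15  -0.61  81.93] F u,n,z [ 0.18  0.3  -1.94] T [-0.13  0.07  0.02] 0.231
```

View pics/pre.png

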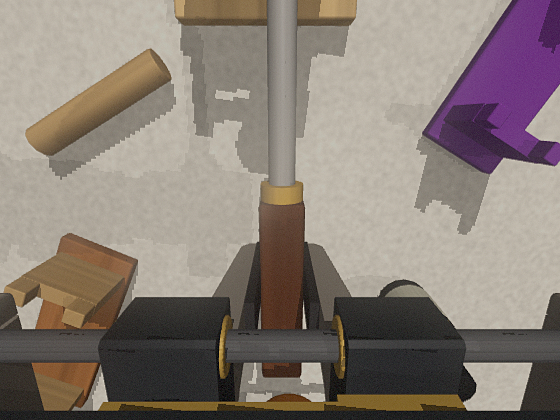

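View pics/pre_s.png

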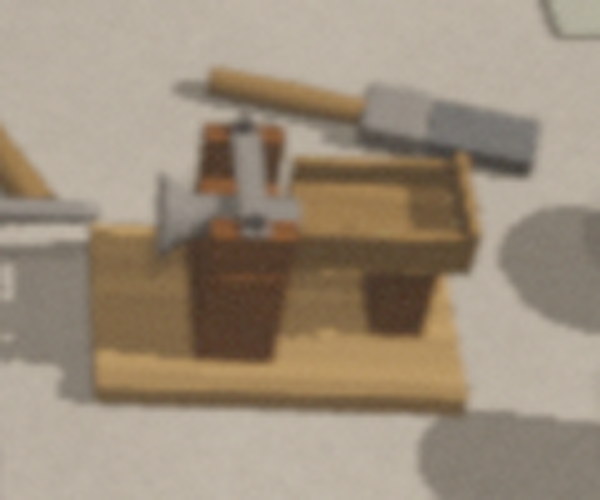

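```bash
cat >> h.py <<'E'
def cmd(s,lat,z,feed): robot.servo_line([*(M+(s-140)*u+lat*nn),z],feed)
def avg(n=3):
    A=[]
    for i in range(n):
        A.append(obs()[1:]); robot.hold(0.02)
    return np.mean(A,0)
E
python3 - <<'E'
from h import *
b=avg(5)[3:]; print("bias",b)
lat,z,s=0.6,80.5,-30
cmd(-4,lat,z,60); robot.hold(.1); st("near")
s=-4
while s<24:
    s+=2.5; cmd(s,lat,z,25)
    v=avg(2); F=v[3:]-b
    print(round(s,1),np.round([lat,z],2),"act",np.round(v[:3],2),"F",np.round(F,2),round(obs()[0]["t"],2))
    if np.abs(F).max()>7: print("stop"); break
    if abs(F[1])>1.2: lat+=0.2*F[1]
    if abs(F[2])>1.2: z+=0.2*F[2]
E
```

```text
bias [ 0.19509813 -0.05243534 -2.11077101]
near 13.97 s,lat,z [-4.47  0.59 80.6 ] F u,n,z [-0.34 -0.69 -1.09] T [-0.16  0.06  0.05] 0.232
-1.5 [ 0.6 80.5] act [-1.51  0.61 80.47] F [-0.26  0.27  0.07] 14.25
1.0 [ 0.6 80.5] act [ 1.24  0.59 80.47] F [-0.65 -0.02  0.1 ] 14.53
3.5 [ 0.6 80.5] act [ 3.79  0.58 80.47] F [-0.17  0.25  0.01] 14.82
6.0 [ 0.6 80.5] act [ 6.28  0.58 80.47] F [-0.58  0.22 -0.25] 15.1
8.5 [ 0.6 80.5] act [ 8.78  0.58 80.47] F [-0.38  0.19 -1.14] 15.38
11.0 [ 0.6 80.5] act [11.29  0.6  80.44] F [ 0.07  0.08 -0.45] 15.67
13.5 [ 0.6 80.5] act [13.77  0.58 80.48] F [-0.8  -0.05  0.07] 15.95
16.0 [ 0.6 80.5] act [16.27  0.58 80.48] F [-0.83 -0.2   0.27] 16.23
18.5 [ 0.6 80.5] act [18.79  0.59 80.47] F [-0.72  0.07 -0.82] 16.52
21.0 [ 0.6 80.5] act [21.27  0.58 80.48] F [-0.99  0.12  0.23] 16.8
23.5 [ 0.6 80.5] act [23.79  0.58 80.47] F [-0.38 -0.51 -0.23] 17.08
26.0 [ 0.6 80.5] act [26.26  0.55 80.5 ] F [-0.94  0.25 -0.83] 17.37
```

Entry was clean, with no wall contact. Now the slow push in small guarded steps.

```bash
python3 - <<'E'
from h import *
b=np.array([0.1,0,-2.1])
lat,z,s=0.6,80.5,26
while s<80:
    s+=2; cmd(s,lat,z,9)
    v=avg(1); F=v[3:]-b
    print(round(s,1),np.round([lat,z],2),"act",np.round(v[:3],2),"F",np.round(F,2),round(obs()[0]["t"],2))
    if F[0]<-14 or np.abs(F[1:]).max()>6: print("stop"); break
    if abs(F[1])>1.5: lat+=0.15*F[1]
    if abs(F[2])>1.5: z+=0.15*F[2]
E
```

```text
28 [ 0.6 80.5] act [28.16  0.52 80.54] F [ 0.26 -0.31 -0.25] 17.76
30 [ 0.6 80.5] act [30.2   0.57 80.5 ] F [0.5  0.25 0.63] 18.15
32 [ 0.6 80.5] act [32.21  0.56 80.5 ] F [ 0.17 -0.5   0.18] 18.54
34 [ 0.6 80.5] act [34.21  0.57 80.52] F [0.91 0.2  0.94] 18.93
36 [ 0.6 80.5] act [34.57  0.64 80.65] F [-4.13 -0.26  0.72] 19.32
38 [ 0.6 80.5] act [35.22  0.66 80.78] F [-8.74  0.93  0.96] 19.72
40 [ 0.6 80.5] act [36.66  0.69 80.83] F [-7.89 -0.21  2.09] 20.11
42 [ 0.6  80.81] act [38.54  0.74 81.08] F [-9.59 -0.42  0.41] 20.5
44 [ 0.6  80.81] act [40.45  0.77 81.08] F [-8.28  0.11  1.13] 20.89
46 [ 0.6  80.81] act [42.42  0.72 81.11] F [-8.31 -0.2   0.5 ] 21.28
48 [ 0.6  80.81] act [44.48  0.76 81.06] F [-8.47 -0.08  0.68] 21.68
50 [ 0.6  80.81] act [46.48  0.75 81.06] F [-9.22  0.22 -0.27] 22.07
52 [ 0.6  80.81] act [48.43  0.73 81.08] F [-9.03 -0.61  1.18] 22.46
54 [ 0.6  80.81] act [50.49  0.73 81.07] F [-8.32  0.    0.25] 22.85
56 [ 0.6  80.81] act [52.46  0.73 81.08] F [-8.84  0.07 -0.36] 23.24
58 [ 0.6  80.81] act [54.48  0.74 81.04] F [-8.3   0.02  1.74] 23.63
60 [ 0.6  81.07] act [56.48  0.82 81.21] F [-7.9   0.15 -0.41] 24.02
62 [ 0.6  81.07] act [58.49  0.77 81.23] F [-8.24  0.07  0.19] 24.42
64 [ 0.6  81.07] act [60.47  0.8  81.2 ] F [-8.21  0.54  1.09] 24.81
66 [ 0.6  81.07] act [62.46  0.81 81.19] F [-8.3  -0.67  0.87] 25.2
68 [ 0.6  81.07] act [64.46  0.77 81.22] F [-8.51 -0.06 -0.73] 25.59
70 [ 0.6  81.07] act [66.44  0.76 81.22] F [-8.07 -0.96 -0.04] 25.98
72 [ 0.6  81.07] act [68.47  0.76 81.23] F [-8.63  0.39  0.17] 26.38
74 [ 0.6  81.07] act [70.48  0.79 81.19] F [-8.01 -0.47  0.97] 26.77
76 [ 0.6  81.07] act [72.47  0.77 81.2 ] F [-8.38  1.05  0.42] 27.16
78 [ 0.6  81.07] act [74.48  0.78 81.2 ] F [-8.98 -0.36 -0.28] 27.55
80 [ 0.6  81.07] act [76.47  0.76 81.2 ] F [-9.1  -0.61  0.34] 27.94
```

```bash
python3 - <<'E'
from h import *
for s in range(82,89,2):
    cmd(s,0.6,81.07,9); st(s)
cv2.imwrite("pics/out_s.png",cv2.resize(viewer.read_camera("scene")[180:280,300:420,::-1],None,fx=5,fy=5,interpolation=cv2.INTER_CUBIC))
cv2.imwrite("pics/out_side.png",cv2.resize(viewer.read_camera("side")[110:210,230:340,::-1],None,fx=5,fy=5,interpolation=cv2.INTER_CUBIC))
for n in ("scene","side"):
    K,R,t=cam(n)
    for o in ("slug","rod_tip"):
        for d in viewer.pinpoint(o,n)[:2]:
            X=R.T@(np.array(d["at"])-t); print(n,o,round(d["confidence"],2),np.round(X,1),"s",(X[:2]-M)@u,"lat",(X[:2]-M)@nn)
E
```

```text
82 28.32 s,lat,z [78.49  0.8  81.17] F u,n,z [-7.88  0.32 -2.57] T [-1.94 -0.24 -0.08] 0.238
84 28.69 s,lat,z [80.45  0.79 81.18] F u,n,z [-9.17 -0.14 -0.85] T [-1.91 -0.25 -0.04] 0.234
86 29.07 s,lat,z [82.45  0.82 81.16] F u,n,z [-8.68 -0.81 -1.15] T [-1.89 -0.25 -0.05] 0.234
88 29.44 s,lat,z [84.46  0.8  81.18] F u,n,z [-8.47  0.45 -1.71] T [-1.97 -0.23  0.  ] 0.234Traceback (most recent call last):
  File "<stdin>", line 9, in <module>
ValueError: it knows: bowl, brush, jar, mallet, mouth, mug, offcut, paint, rest, rod, rod_tip, stand, tube_end
```

View pics/out_s.png

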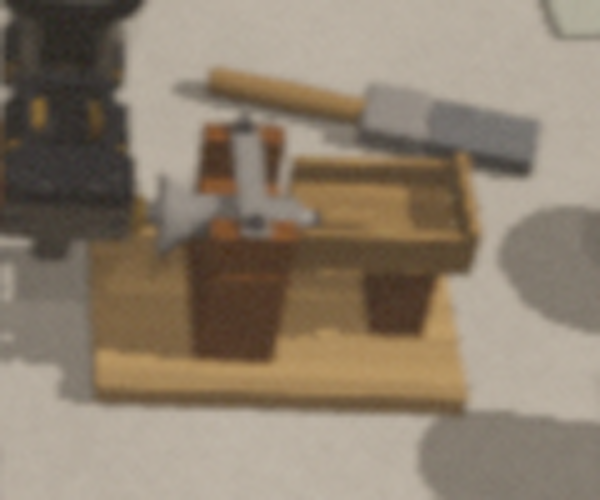

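View pics/out_side.png

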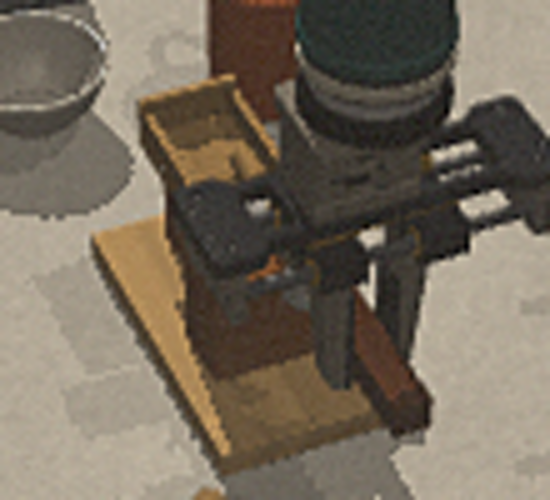

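The scene crop shows the rod's steel cone past the tube's far end at (315,215), with the stub lying in the trough just beyond it. I'll withdraw straight back.

```bash
python3 - <<'E'
from h import *
cmd(76,0.6,80.9,15); st(76)
for s in (60,40,20,0): cmd(s,0.6,80.6,35); st(s)
cmd(-35,0.6,80.6,80); st("out")
v=avg(3)
cv2.imwrite("pics/wd_s.png",cv2.resize(viewer.read_camera("scene")[180:280,260:420,::-1],None,fx=5,fy=5,interpolation=cv2.INTER_CUBIC))
viewer.read_camera("side")
for n in ("scene","side"):
    K,R,t=cam(n)
    for d in viewer.pinpoint("rod_tip",n)[:1]+viewer.pinpoint("rod",n)[:1]:
        X=R.T@(np.array(d["at"])-t); print(n,round(d["confidence"],2),np.round(X,1),"s",(X[:2]-M)@u,"lat",(X[:2]-M)@nn)
K,R,t=cam("wrist"); cv2.imwrite("pics/wd_w.png",viewer.read_camera("wrist")[:,:,::-1])
E
```

```text
76 30.49 s,lat,z [76.13  0.63 80.89] F u,n,z [-0.22  0.89 -2.17] T [-0.08  0.03 -0.  ] 0.232
60 31.1 s,lat,z [59.71  0.58 80.62] F u,n,z [-0.47  0.58 -1.67] T [-0.11 -0.03 -0.02] 0.233
40 31.82 s,lat,z [39.87  0.6  80.58] F u,n,z [-0.77 -0.29 -2.05] T [-0.07 -0.01 -0.08] 0.236
20 32.55 s,lat,z [20.03  0.66 80.53] F u,n,z [-1.1  -0.01 -2.58] T [-0.09  0.05 -0.  ] 0.236
0 33.27 s,lat,z [7.000e-02 6.000e-01 8.057e+01] F u,n,z [ 0.68 -0.12 -2.78] T [-0.13  0.04 -0.06] 0.236
out 33.87 s,lat,z [-35.35   0.74  80.51] F u,n,z [ 0.43  0.29 -1.49] T [-0.08  0.03 -0.03] 0.236
scene 0.79 [618.5  68.8  99.4] s -34.294330911097546 lat 0.8787100209059804
scene 0.87 [639.2 -72.8  96.2] s -177.36576459937538 lat -0.9279773903891122
side 0.5 [617.1  65.5  97.2] s -37.35640420019935 lat 2.6186762902116505
side 0.69 [634.8 -70.6 101.7] s -174.6472446056295 lat 3.1494489265148466
```

View pics/wd_s.png

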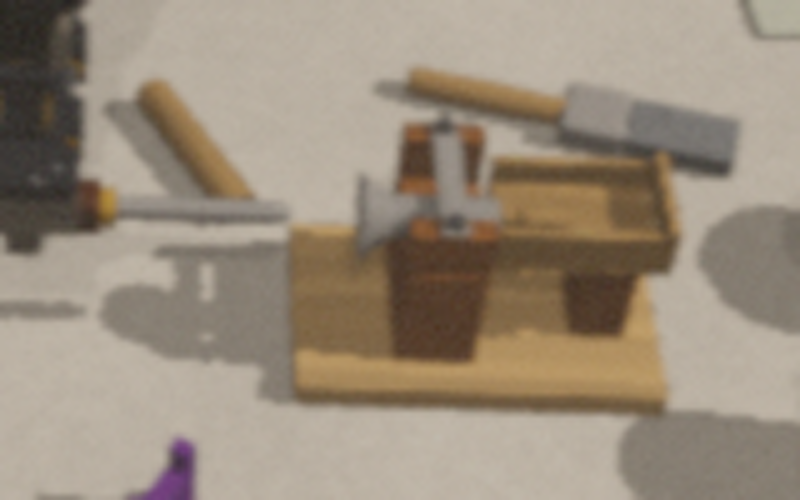

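View pics/wd_w.png

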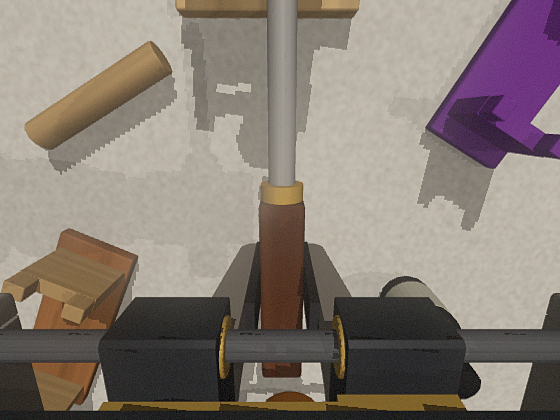

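Rod unmoved in the grip, with ferrule at (282,190) as before. The stub is hard to make out against the trough, so I'll take a high wrist look at it before returning the rod.

```bash
python3 - <<'E'
from h import *
cmd(-35,0.6,200,200)
p=M+10*u+60*nn
robot.movep([*p,240],rv); robot.hold(.1); st("look")
K,R,t=cam("wrist"); im=viewer.read_camera("wrist"); cv2.imwrite("pics/chk.png",im[:,:,::-1])
c=proj(K,R,t,[*(M+90*u),100]).astype(int); print(c)
x0,y0=max(c[0]-70,0),max(c[1]-60,0)
cv2.imwrite("pics/chk4.png",cv2.resize(im[y0:y0+130,x0:x0+140,::-1],None,fx=4.5,fy=4.5,interpolation=cv2.INTER_CUBIC))
for s in (0,72,97): print(s,proj(K,R,t,[*(M+s*u),100]))
print(x0,y0)
E
```

```text
look 35.92 s,lat,z [147.55  59.71 239.53] F u,n,z [-0.73 -0.16 -1.62] T [-0.15  0.04  0.06] 0.237
[345 113]
0 [341.28091679 205.45195893]
72 [344.98847003 132.92004289]
97 [346.39535533 105.39674675]
275 53
```

View pics/chk4.png

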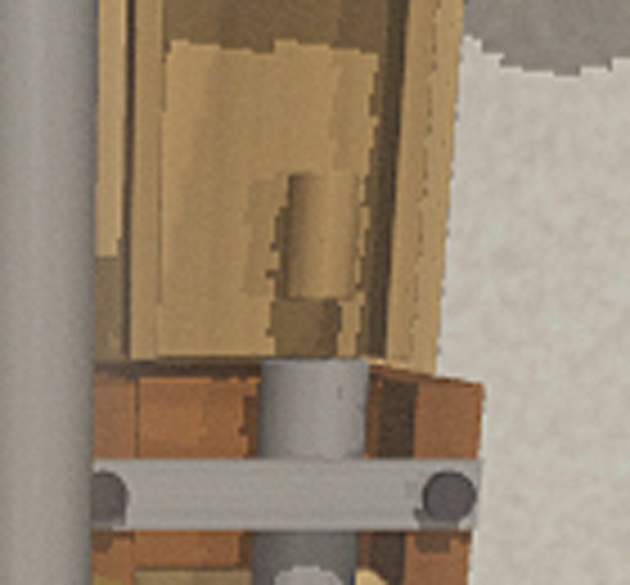

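The stub lies in the trough at crop (320,235), with a clear gap of ~12 mm beyond the tube end at (315,360). Now the rod goes back to its rest.

```bash
python3 - <<'E'
from h import *
o=np.array([458.9,-209.9]); rr=down(np.radians(72.87-90))
robot.movep([*o,170],rr)
robot.servo_line([*o,75],110,rr); robot.hold(.25)
p=robot.observe()["tcp_pos"]; st("hi"); print(p)
e=o-p[:2]
robot.servo_line([*(o+e),50],50); robot.hold(.2); st("mid"); print(robot.observe()["tcp_pos"], np.degrees((Ro.from_rotvec(robot.observe()["tcp_rot"]).inv()*Ro.from_rotvec(rr)).magnitude()))
K,R,t=cam("wrist"); cv2.imwrite("pics/pl.png",viewer.read_camera("wrist")[:,:,::-1])
E
```

```text
hi 38.51 s,lat,z [-149.48  195.52   75.47] F u,n,z [ 0.01  0.91 -1.48] T [-0.12  0.09  0.02] 0.234
[ 459.27957301 -209.8996889    75.46738351]
mid 39.36 s,lat,z [-149.5   196.06   50.25] F u,n,z [ 0.34  0.28 -2.56] T [-0.1   0.08 -0.01] 0.235
[ 458.74668824 -209.99123167   50.24878358] 0.0331219980801095
```

View pics/pl.png

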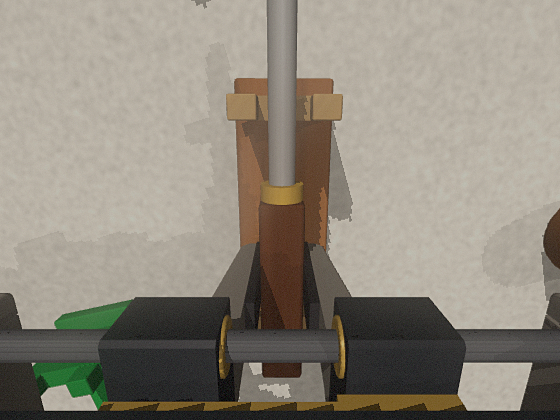

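The shaft sits centred between the front post's rims, at (242,106) and (328,106). I'll lower it until the rest takes the load, then release.

```bash
python3 - <<'E'
from h import *
o=np.array([458.8,-209.8])
for z in (44,42,41.2):
    robot.servo_line([*o,z],20); st(z)
grip(0.3); robot.hold(0.2); grip(0.6); st("open")
robot.servo_line([*o,130],90); st("up")
robot.movep([478,-150,220],down(np.radians(-17.1))); robot.hold(.2)
K,R,t=cam("wrist"); im=viewer.read_camera("wrist"); cv2.imwrite("pics/fin.png",im[:,:,::-1])
for d in viewer.pinpoint("rod","wrist")[:1]+viewer.pinpoint("rod_tip","wrist")[:1]: print(np.round(R.T@(np.array(d["at"])-t),1))
viewer.read_camera("side");K,R,t=cam("side")
for d in viewer.pinpoint("rod","side")[:1]+viewer.pinpoint("rod_tip","side")[:1]: print(np.round(R.T@(np.array(d["at"])-t),1))
cv2.imwrite("pics/fin_side.png",viewer.read_camera("side")[:,:,::-1])
st("end")
E
```

```text
44 39.86 s,lat,z [-149.31  196.11   43.84] F u,n,z [ 0.62 -0.02 -2.19] T [-0.08  0.08  0.07] 0.234
42 40.11 s,lat,z [-149.31  196.08   41.9 ] F u,n,z [ 0.92 -0.24 -3.11] T [-0.09  0.1   0.02] 0.241
41.2 40.36 s,lat,z [-149.34  195.9    41.59] F u,n,z [1.28 2.04 3.91] T [ 0.13  0.45 -0.03] 0.235
open 41.43 s,lat,z [-149.33  195.97   41.18] F u,n,z [ 0.35 -0.29 -0.4 ] T [-0.1   0.09 -0.03] 0.6
up 42.57 s,lat,z [-149.05  196.29  129.56] F u,n,z [0.24 0.08 0.32] T [-0.1   0.09  0.  ] 0.6
[ 462.3 -211.3   60. ]
[498.5 -77.9  64.5]
[ 455.3 -209.5   60.3]
[497.9 -74.6  58.5]
end 43.63 s,lat,z [-92.83 169.21 219.83] F u,n,z [ 0.13 -0.05  0.47] T [-0.11  0.04  0.05] 0.602
```

View pics/fin.png

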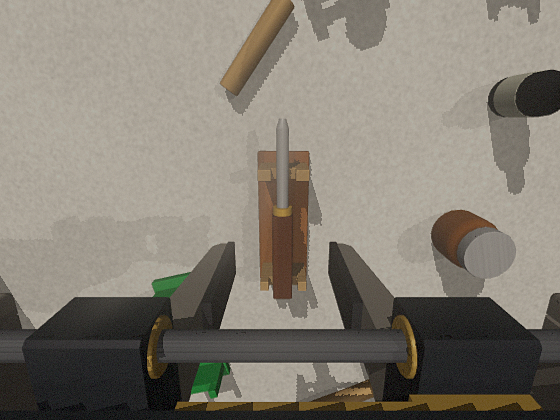

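View pics/fin_side.png

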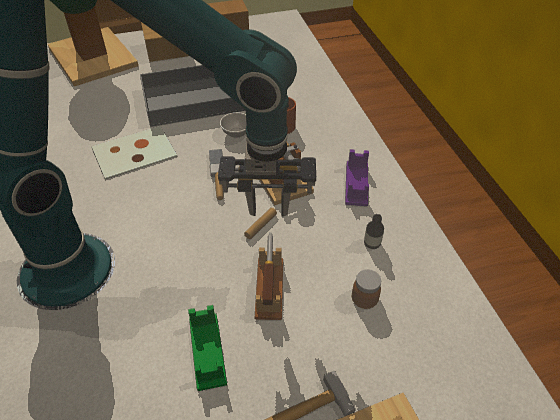

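The rod lies in both notches with its tip at wrist px (282,120) and handle end at (283,297). It points as it did before, the bystanders are in place, and the hand is clear.

```bash
python3 -c "
from h import *
print(robot.observe()['t']); robot.job_done()"
```

```text
43.6333
the job is handed in; nothing more can be done
```

The stub is out of the tube and lying in the trough, and the rod is back in both notches of its rest, pointing as it was. I handed the job in at 43.6 s of the 72 s allowed.

- **Finding the tube:** From the wrist picture I measured the tube axis about 10.5 mm to the -y side of the stand's centre line. I fed the rod in with small force-checked steps, and it went through the funnel without touching the wall.
- **Pushing:** I pushed at about 9 mm/s mean (commanded). The force was about 8–10 N along the axis and 2 N or less sideways. I read it only between steps, so brief peaks during a step were not sampled. The hand stayed clear of the stand.
- **Stub out:** A wrist picture after withdrawal showed the whole stub in the trough, about 12 mm beyond the tube end.
- **Rod returned:** The last wrist and side pictures show the rod in both notches, the bystanders where they were, and the open gripper clear of everything.
- **Disagreements:** The detector's rod and tip positions for the returned rod differ by up to 7 mm between the wrist and side cameras. That is within its roughly 4 mm error for each camera. The detector could not report the stub itself, so I judged that by eye.

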